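# Push the chair handset home on its charging ledge

### The arm

A 6-joint arm with a two-finger parallel gripper is mounted at the origin on the work surface. World frame = base frame: x ahead of the robot, y to its left, z up, the work surface at z = 0. Lengths are in m, angles in degrees, forces in N, time in s.
With the tool pointing down it reaches from about 0.4 to 0.825 m from the base axis. Payload 7 kg.
Tool frame: the origin (TCP) lies on the centre line of the jaws, within the pads' length; the fingertips stand 19 mm ahead of it and the grasp point (between the pads) is the TCP; z points along the fingers, y is the line along which they close (so a half turn about z gives the same grasp; the last joint's range is limited). The gripper opens to 88 mm and grips with 3 to 60 N. Pads are 19 mm wide; open, the fingers measure 130 mm over their backs; the gripper's body (78 mm by 193 mm) begins 47 mm behind the grasp point.
Start: joints at [83.944, 20.546, 0.682, 0, -70.136, -16.507], TCP at [0.259, 0.623, 0.246] pointing down, gripper open.
Joint ranges: [-176.03, 176.03], [-82.01, 121.73], [-58.28, 71.71], [-173.87, 95.51], [-174.79, -0.11], [-173.66, 173.66]. Speed limits (degrees/s): [136.94, 136.94, 172.46, 180, 180, 180].

### API

Orientations are given as [roll, pitch, yaw] about the fixed x, y, z axes, in that order (R = Rz(yaw) Ry(pitch) Rx(roll)).
In Python, from plant import ctrl gives the robot as it stands.
- The arm moves only by the tool move_arm, never from a script. Its argument "motion" is a list of rows, each a list of 3 entries, a list of its own where there are three numbers: the shift along the tool's x, y, z in mm, then the turn, a rotation vector about the tool's x, y, z in degrees, then the closure, from 0 (fully open) to 1 (shut). A call has 1 to 10 rows; each row is the pose to reach, as a shift and turn from the pose commanded when the call began, along the tool's axes at that moment; what a row does not reach only later rows make up. A row lasts 1/12 s, in which the tool goes at most 41.7 mm and 7.16 degrees, less where a joint would pass 70% of its speed; a pose out of reach is approached as far as the arm can. A call with a gripper value outside its range is refused whole. The fingers move at their own pace and stop on an object; the grip force is fixed at half the most. Time passes only in rows, so rows that repeat a pose let the fingers close. It gives the time, the measured TCP pose, the force, the opening and the grip force at its end, in the units of the state.
- ctrl.get_obs(): the state, without advancing time (a new reading comes with each control period).
- ctrl.snapshot(name): name is "scene" or "top" or "wrist"; returns a dict with "color" (384x512x3 uint8, blue, green, red), "camera_matrix" (3x3 intrinsics, pixels), "cam_to_world" (4x4, takes a point from camera to world coordinates). Camera axes: x right, y up, looking along -z (the intrinsics and any distortion apply to the point x, -y, -z); pixel columns grow to the right and rows downward; lengths in m; the calibration is good to about 2 mm. A picture is of the moment at which its call begins. There is no depth.
- ctrl.close_job(): hands the job in; it is judged then, once.
The state is a dict: "clock": time; "joint_pos": joint angles; "qvel": joint speeds; "tau": joint torques, N m; "tool_pos": TCP position; "orientation": TCP orientation; "force": force on the tool from outside, world axes, zero at the start; "moment": the same for the moment, N m; "opening": finger opening in m; "gripper_force": force on a finger pad.
Only numpy, scipy, OpenCV 4.12 (cv2) and the standard library are available. Lean on these libraries where they do the work, as an engineer would, in place of code of your own. Each camera call takes 0.05 s, during which the arm holds its last target. There are 200 camera calls.

### The job

Put the black chair handset on charge by pushing it gently along the table: it should end up lying flat and snug along the blue ledge, with its brass-marked end fully up against the white charger block at the ledge's left end. Use only fingertips or the outside of the fingers: do not grip, lift or carry it, and leave everything else on the table where it is.

Things in the scene. Friction and masses are not known exactly. Their poses are not given: they have to be found in the camera images.
- handset: loose black chair handset (0.15-0.31 kg), 50 mm wide (x), 150 long (y), 28 high; white and grey oblong buttons and a brass strip across its top near the +y end, the charging end. Origin: centre of underside. Lies flat, buttons up, its centre at first 90-120 mm from the ledge face, within 0.45 rad of parallel to it; slides under a few N and turns freely when pushed off-centre.
- handset_head (a point): centre of the handset's brass-marked end face (+y end), 14 mm above its underside
- handset_tail (a point): centre of the handset's other end face (-y end), 14 mm above its underside
- dock: fixed L-shaped charging ledge. Origin: its inner corner, at table height. Blue ledge 22 mm high, 20 thick, y = -310 to +30 mm; inner face is x = 0, free side -x (towards the robot). White charger block 26 mm high at its left end: x -60 to 0, y 0 to 34 mm; its face y = 0 is the stop. Table free but for the handset over x -220 to 0, y -420 to 0 mm.
- home (a point): where the handset's underside centre is when home: 25 mm in front of the ledge face and 75 mm from the charger's face, at table height; axes as dock's, so at home the handset's axes match them
- mug: blue ceramic cup, 76 mm across, 90 mm high, origin under its centre; leave alone
- candle: jar candle with a wooden lid, 68 mm across, 80 mm high, origin under its centre; leave alone
- pot: small terracotta pot, 72 mm across, 80 mm high, origin under its centre; leave alone
- tv_remote: grey TV remote control with small round keys, 40 x 150 x 20 mm, long along its y, origin under its centre; not the handset, leave alone
- glasses_case: red-brown spectacles case, 60 x 155 x 36 mm, long along its y, origin under its centre; leave alone
- coaster: square cork coaster, 100 x 100 x 6 mm, origin under its centre; leave alone
Not all that is in view belongs to the job. Of the things shaped like the handset, the black one is meant.

How it is judged (in metres and radians):
At the end, for the whole second after the job is handed in: The handset lies flat on the table at rest, both ends of its long side within 5 mm of the ledge's face, and its brass-marked end within 5 mm of the charger block (y of handset_head in the frame of dock between -0.005 and 0.004 m and x of handset_head in the frame of dock between -0.03 and -0.02 m and x of handset_tail in the frame of dock between -0.03 and -0.02 m and height (world z) of handset below 0.004 m and angle between handset's own z axis and vertical below 0.06 rad and linear speed of handset below 0.01 m/s); the robot touches nothing.
It fails at once if the handset is lifted, carried or tipped (height (world z) of handset above 0.01 m or angle between handset's own z axis and vertical above 0.25 rad).
It fails at once if the handset is gripped or pressed hard (over 30 N by the fingers) (contact force between the fingers and handset above 30 N).
It fails at once if something else on the table is moved by more than 20 mm (distance of any of mug, candle, pot, tv_remote, glasses_case, coaster from where it was at the start of the episode above 0.02 m).
It also fails if it takes over 64 s, if anything falls off the work surface, if the arm or the gripper's body presses on something with over 40 N, if the wrist force passes 120 N, or if a joint passes its speed limit or range.

## Working session

There is one attempt and no reset: what is moved stays moved. The work goes in short steps, Python scripts to look and compute and a tool call to move; the robot and the scene stay as the last step left them, time stands still between calls to the robot, and variables do not carry over. Pictures are saved under pics/ and viewed, at most 10 in all, crops included, and the job is handed in when it is done.

Besides the shell and the picture viewer there is one more tool, called after "Emit:" as name(argument=value, ...), one argument or row to a line, values as JSON. move_arm: Moves the arm, as the interface text tells. Its arguments: {"type":"object","properties":{"motion":{"type":"array"}},"required":["motion"]}

```bash
mkdir -p pics; ls; python3 - <<'E'
from plant import ctrl
import cv2,numpy as np
for n in("top","scene"):
    s=ctrl.snapshot(n);cv2.imwrite(f"pics/{n}0.png",s["color"]);np.savez(f"{n}0.npz",**s)
    print(n,s["camera_matrix"].round(1).tolist(),s["cam_to_world"].round(3).tolist(),[k for k in s])
o=ctrl.get_obs();print(o)
E
```

```text
pics
top [[375.3, 0.0, 258.7], [0.0, 375.3, 199.0], [0.0, 0.0, 1.0]] [[0.017, 0.988, -0.151, 0.423], [-0.999, 0.013, -0.031, -0.053], [-0.029, 0.151, 0.988, 0.998], [0.0, 0.0, 0.0, 1.0]] ['color', 'camera_matrix', 'cam_to_world']
scene [[370.7, 0.0, 250.6], [0.0, 370.7, 192.5], [0.0, 0.0, 1.0]] [[0.204, -0.685, 0.699, 1.198], [0.979, 0.143, -0.146, -0.183], [0.0, 0.714, 0.7, 0.709], [0.0, 0.0, 0.0, 1.0]] ['color', 'camera_matrix', 'cam_to_world']
{'clock': 0.1, 'joint_pos': array([ 8.39450333e+01,  2.05869882e+01,  6.39390713e-01, -1.82808634e-02,
       -7.01348650e+01, -1.65058699e+01]), 'qvel': array([-0.0385629 , -0.01648398,  0.09445351, -0.03170026, -0.07072664,
       -0.03608413]), 'tau': array([-4.46664963e-04, -5.84165883e+01,  2.93751240e+01,  7.01554388e+00,
        1.01261563e-02, -4.67418420e-05]), 'tool_pos': array([0.25884773, 0.62296025, 0.2447213 ]), 'orientation': array([ 1.79916053e+02, -6.95299962e-03, -2.25670558e+01]), 'force': array([ 0.01105896, -0.50585158,  0.71314734]), 'moment': array([ 0.02007114, -0.06997768,  0.02821711]), 'gripper_force': 0.0, 'opening': 0.08761477276585038}
```

View pics/top0.png

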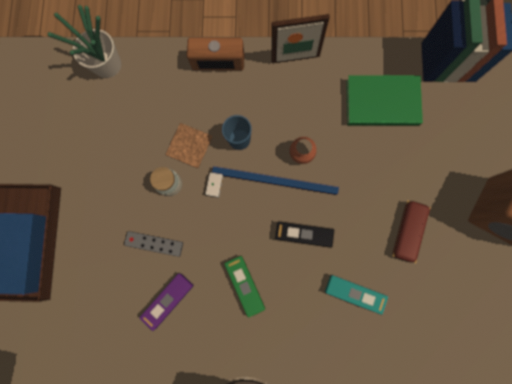

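View pics/scene0.png

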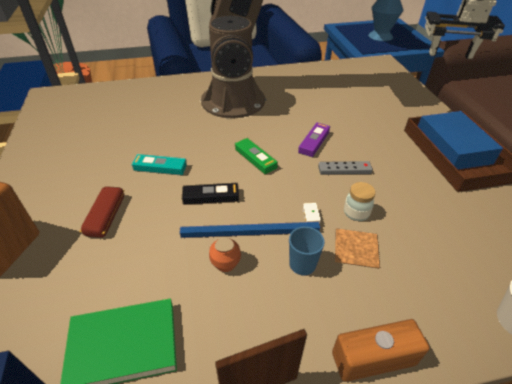

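The candidates in the top view are black (305,234), green (244,286), teal (356,294), purple (167,301) and the grey remote (153,244). The black one fits: it has oblong buttons and a brass strip at its left end (~280,231), and it lies near the blue ledge, which runs (212,170)–(338,190) with the white charger at (214,185). Next I'll confirm it in a crop and measure from two views.

```bash
cat > h.py <<'E'
import cv2,numpy as np
def P(s):
    K=s["camera_matrix"];T=s["cam_to_world"];return K,T
def ray(s,px):
    K,T=P(s);px=np.atleast_2d(px).astype(float)
    d=np.c_[(px[:,0]-K[0,2])/K[0,0],-(px[:,1]-K[1,2])/K[1,1],-np.ones(len(px))]
    return T[:3,3],d@T[:3,:3].T
def onz(s,px,z):
    o,d=ray(s,px);return (o+d*((z-o[2])/d[:,2])[:,None])[:,:2]
def proj(s,p):
    K,T=P(s);c=(np.atleast_2d(p)-T[:3,3])@T[:3,:3]
    return np.c_[K[0,0]*c[:,0]/-c[:,2]+K[0,2],K[1,1]*-c[:,1]/-c[:,2]+K[1,2]]
def tri(s1,p1,s2,p2):
    o1,d1=ray(s1,p1);o2,d2=ray(s2,p2);d1=d1[0];d2=d2[0]
    t=np.linalg.lstsq(np.c_[d1,-d2],o2-o1,rcond=None)[0]
    a=o1+t[0]*d1;b=o2+t[1]*d2
    return (a+b)/2,np.linalg.norm(a-b)
def comp(m,near):
    n,l,st,c=cv2.connectedComponentsWithStats(m.astype(np.uint8))
    ok=[i for i in range(1,n) if st[i,4]>15]
    i=min(ok,key=lambda i:np.hypot(*(c[i]-near)));return l==i
def masks(im):
    h=cv2.cvtColor(im,cv2.COLOR_BGR2HSV).astype(int);H,S,V=h[...,0],h[...,1],h[...,2]
    return dict(blue=(H>98)&(H<125)&(S>150)&(V>50),black=(V<45),white=(S<60)&(V>150),brass=(H>12)&(H<30)&(S>110)&(V>90))
E
python3 - <<'E'
from h import *
t=dict(np.load("top0.npz"));s=dict(np.load("scene0.npz"))
cv2.imwrite("pics/crop.png",cv2.resize(t["color"][155:260,195:350],None,fx=5,fy=5,interpolation=cv2.INTER_CUBIC))
for n,d,nb,nk,nw in(("top",t,(275,181),(305,234),(214,185)),("scene",s,(250,230),(210,194),(312,214))):
    m=masks(d["color"])
    for k,q,z in(("blue",nb,.022),("black",nk,.028),("white",nw,.026)):
        c=comp(m[k],q);pts=np.argwhere(c)[:,::-1].astype(np.float32)
        r=cv2.minAreaRect(pts);b=cv2.boxPoints(r)
        print(n,k,c.sum(),b.round(1).tolist(),"\n   w",onz(d,b,z).round(4).tolist())
E
```

```text
Traceback (most recent call last):
  File "h.py", line 21, in comp
    i=min(ok,key=lambda i:np.hypot(*(c[i]-near)));return l==i
ValueError: min() iterable argument is empty
```

View pics/crop.png

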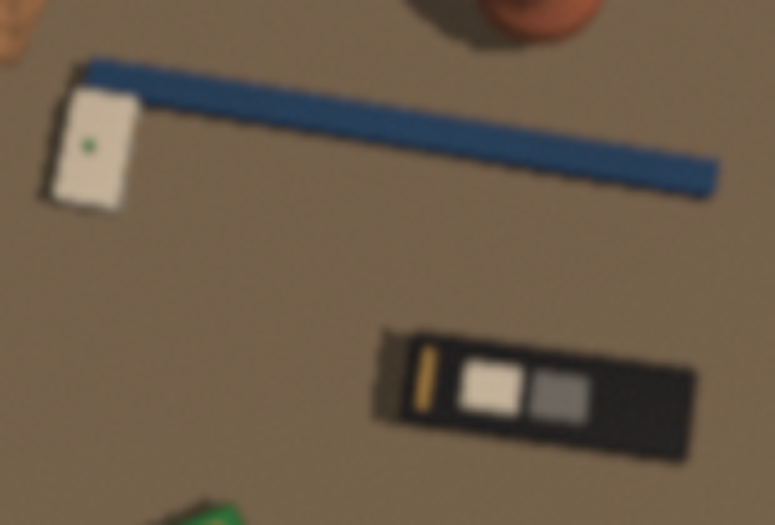

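The crop confirms the black handset: brass strip on its left end (crop 425,378), then white and grey oblong buttons. It lies nearly parallel to the ledge, with a shadow on its left. The masks need retuning.

```bash
python3 - <<'E'
from h import *
t=dict(np.load("top0.npz"));s=dict(np.load("scene0.npz"))
for d,ps in((t,[(275,181),(325,240),(212,178),(280,231),(300,210),(272,230)]),(s,[(250,230),(190,196),(312,210),(230,215)])):
    h=cv2.cvtColor(d["color"],cv2.COLOR_BGR2HSV)
    print([h[y,x].tolist() for x,y in ps])
E
sed -i 's/blue=.*/blue=(H>98)\&(H<125)\&(S>130)\&(V>35),black=(V<50)\&(S<110),white=(S<90)\&(V>140),brass=(H>12)\&(H<30)\&(S>130)\&(V>110))/' h.py
cat > m.py <<'E'
from h import *
t=dict(np.load("top0.npz"));s=dict(np.load("scene0.npz"))
for n,d,nb,nk,nw in(("top",t,(275,181),(305,234),(214,185)),("scene",s,(250,230),(210,194),(312,214))):
    m=masks(d["color"])
    for k,q,z in(("blue",nb,.022),("black",nk,.028),("white",nw,.026)):
        try:c=comp(m[k],q)
        except ValueError: print(n,k,"none");continue
        pts=np.argwhere(c)[:,::-1].astype(np.float32)
        b=cv2.boxPoints(cv2.minAreaRect(pts))
        print(n,k,c.sum(),b.round(1).tolist(),"\n   w",onz(d,b,z).round(4).tolist())
E
python3 m.py
```

```text
[[105, 143, 89], [0, 13, 38], [16, 58, 192], [17, 148, 134], [16, 92, 116], [15, 86, 65]]
[[105, 175, 96], [160, 21, 37], [43, 72, 203], [17, 94, 193]]
top blue 582 [[213.1999969482422, 172.5], [214.10000610351562, 167.6999969482422], [336.5, 188.10000610351562], [335.70001220703125, 192.89999389648438]] 
   w [[0.6412, 0.0997], [0.6546, 0.098], [0.6031, -0.2269], [0.5901, -0.2247]]
top black 618 [[274.0, 238.5], [276.3999938964844, 221.39999389648438], [333.20001220703125, 229.3000030517578], [330.79998779296875, 246.39999389648438]] 
   w [[0.4682, -0.0643], [0.5125, -0.0699], [0.4943, -0.216], [0.4504, -0.2095]]
top white 291 [[205.39999389648438, 194.10000610351562], [209.8000030517578, 172.0], [222.6999969482422, 174.5], [218.3000030517578, 196.6999969482422]] 
   w [[0.582, 0.1178], [0.6418, 0.1083], [0.6352, 0.0737], [0.5756, 0.0835]]
scene blue 1129 [[180.8000030517578, 227.3000030517578], [318.79998779296875, 222.3000030517578], [319.20001220703125, 231.39999389648438], [181.10000610351562, 236.39999389648438]] 
   w [[0.5945, -0.2288], [0.6474, 0.1033], [0.6749, 0.0945], [0.6228, -0.2301]]
scene black 692 [[182.1999969482422, 186.3000030517578], [237.5, 183.5], [238.39999389648438, 201.0], [183.10000610351562, 203.8000030517578]] 
   w [[0.457, -0.2141], [0.4762, -0.0676], [0.5413, -0.0772], [0.5225, -0.2168]]
scene white 19 [[321.8999938964844, 233.0], [324.6000061035156, 232.8000030517578], [325.70001220703125, 248.8000030517578], [323.0, 249.0]] 
   w [[0.684, 0.0977], [0.6848, 0.104], [0.7299, 0.0903], [0.7291, 0.0842]]
```

```bash
cat > plan.py <<'E'
from h import *
Y=-9.0;a=np.radians(Y);O=np.array([.6365,.0735])
R=np.array([[np.cos(a),-np.sin(a)],[np.sin(a),np.cos(a)]])
def dock(p):return (np.atleast_2d(p)[:,:2]-O)@R
def world(p):return O+np.atleast_2d(p)@R.T
def shift(o,p,z):
    "mm shift in tool axes from state o to dock point p, height z"
    from scipy.spatial.transform import Rotation as Q
    T=Q.from_euler("xyz",o["orientation"],degrees=True).as_matrix()
    return ((np.r_[world(p)[0],z]-o["tool_pos"])@T*1000).round(1)
E
python3 - <<'E'
from plan import *
t=dict(np.load("top0.npz"));s=dict(np.load("scene0.npz"))
# white buttons & brass & charger in both views via loose masks in windows
def cen(d,x0,y0,x1,y1,f):
    h=cv2.cvtColor(d["color"],cv2.COLOR_BGR2HSV).astype(int)[y0:y1,x0:x1]
    m=f(h);q=np.argwhere(m).mean(0)[::-1]+[x0,y0];return q,m.sum()
w=lambda h:(h[...,2]>150)
b=lambda h:(h[...,0]>10)&(h[...,0]<35)&(h[...,1]>120)&(h[...,2]>85)
for n,W1,W2,f in(("button",(285,226,302,240),(214,184,230,200),w),("brass",(275,222,286,242),(229,183,239,202),b)):
    p,k=cen(t,*W1,f);q,l=cen(s,*W2,f);X,e=tri(t,p,s,q);print(n,p.round(1),k,q.round(1),l,X.round(4),"gap",round(e,4),"dock",dock(X).round(4))
C=onz(t,np.array([[412,332],[694,368],[686,462],[404,420]])/5+[195,155],.028);print(C.round(4).tolist(),C.mean(0),dock(C).round(4).tolist(),dock(C.mean(0)))
# ledge ends top edges in both views
print("ledge R end",*[x for x in tri(t,[335.7,192.9],s,[180.8,227.3])])
for n,p,z in(("mug",(237,125),.09),("pot",(303,146),.08),("candle",(162,180),.08)):print(n,dock(onz(t,p,z)).round(3))
from plant import ctrl
o=ctrl.get_obs();print(shift(o,[-.19,.05],.245),shift(o,[-.185,-.234],.245))
E
```

```text
button [292.8 232. ] 86 [221.  188.6] 69 [ 0.4857 -0.1133  0.0269] gap 0.0013 dock [[-0.1197 -0.2081]]
brass [279.6 230.6] 36 [234.  187.8] 26 [ 0.4889 -0.079   0.026 ] gap 0.0008 dock [[-0.1219 -0.1737]]
[[0.5124, -0.0726], [0.496, -0.2176], [0.448, -0.2129], [0.467, -0.0689]] [ 0.48087983 -0.14300339] [[-0.0997, -0.1637], [-0.0932, -0.3095], [-0.1414, -0.3124], [-0.1451, -0.1672]] [[-0.11983563 -0.23818224]]
ledge R end [ 0.59085325 -0.22729629  0.01738942] 0.003497122490396997
mug [[ 0.118 -0.022]]
pot [[ 0.094 -0.195]]
candle [[-0.051  0.139]]
[3.632e+02 3.584e+02 3.000e-01] [434.7 633.3   0.7]
```

Emit:
move_arm(
  motion=[
    [[363, 358, 0], [0, 0, -13.5], 0],
    [[363, 358, 0], [0, 0, -13.5], 0],
    [[363, 358, 0], [0, 0, -13.5], 0],
    [[363, 358, 0], [0, 0, -13.5], 0],
    [[363, 358, 0], [0, 0, -13.5], 0],
    [[363, 358, 0], [0, 0, -13.5], 0],
    [[363, 358, 0], [0, 0, -13.5], 0],
    [[363, 358, 0], [0, 0, -13.5], 0],
    [[363, 358, 0], [0, 0, -13.5], 0],
    [[363, 358, 0], [0, 0, -13.5], 0],
  ],
)

```text
clock: 0.93
tool_pos: [0.4208, 0.2373, 0.2456]
orientation: [-180.0, 0.0, -9.0]
force: [1.2, -0.2, -0.2]
opening: 0.0876
gripper_force: 0.0
```

```bash
python3 - <<'E'
from plan import *
from plant import ctrl
o=ctrl.get_obs();print(o["clock"],o["tool_pos"],o["orientation"],shift(o,[-.195,-.236],.245))
E
```

```text
0.9333 [0.42077315 0.23726598 0.24559301] [-1.79989384e+02  1.54254505e-03 -9.03739320e+00] [ 43.9 364.    0.5]
```

Emit:
move_arm(
  motion=[
    [[44, 364, 0], [0, 0, 0], 0],
    [[44, 364, 0], [0, 0, 0], 0],
    [[44, 364, 0], [0, 0, 0], 0],
    [[44, 364, 0], [0, 0, 0], 0],
    [[44, 364, 0], [0, 0, 0], 0],
    [[44, 364, 0], [0, 0, 0], 0],
    [[44, 364, 0], [0, 0, 0], 0],
    [[44, 364, 0], [0, 0, 0], 0],
    [[44, 364, 0], [0, 0, 0], 0],
    [[44, 364, 0], [0, 0, 0], 0],
  ],
)

```text
clock: 1.77
tool_pos: [0.4056, -0.1315, 0.2453]
orientation: [180.0, 0.1, -9.3]
force: [0.3, -0.1, -0.3]
opening: 0.0876
gripper_force: 0.0
```

```bash
python3 - <<'E'
from plan import *
from plant import ctrl
s=ctrl.snapshot("wrist");cv2.imwrite("pics/w1.png",s["color"]);np.savez("w1.npz",**s)
o=ctrl.get_obs();print(o["clock"],o["tool_pos"],o["orientation"],shift(o,[-.195,-.236],.031),s["camera_matrix"][0],s["cam_to_world"].round(3).tolist())
E
```

```text
1.8167 [ 0.4059034  -0.12972529  0.24520981] [ 1.79982649e+02  5.37016141e-02 -9.37905674e+00] [  1.2  -0.9 214.2] [345.42235767   0.         256.82685692] [[-0.163, 0.946, 0.28, 0.481], [-0.987, -0.156, -0.044, -0.143], [0.002, -0.283, 0.959, 0.384], [0.0, 0.0, 0.0, 1.0]]
```

View pics/w1.png

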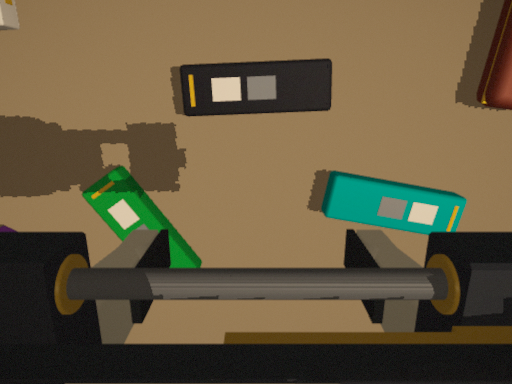

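Wrist view: the black handset spans (181,60)–(331,114). The green one has corners at about (122,168) and (200,265), and the teal one's top-left corner is at about (335,172). I'll check they are clear of the landing area.

```bash
python3 - <<'E'
from plan import *
w=dict(np.load("w1.npz"))
print("green/teal",dock(onz(w,[(122,168),(200,265),(335,172),(325,215),(463,197)],.028)).round(3).tolist())
m=comp(masks(w["color"])["black"]|(0>1),(256,90));b=cv2.boxPoints(cv2.minAreaRect(np.argwhere(m)[:,::-1].astype(np.float32)))
c=dock(onz(w,b,.028));print(b.round(),c.round(4).tolist(),c.mean(0))
E
```

```text
green/teal [[-0.2, -0.096], [-0.314, -0.173], [-0.206, -0.321], [-0.254, -0.313], [-0.234, -0.461]]
[[180.  65.]
 [330.  59.]
 [332. 110.]
 [182. 116.]] [[-0.0982, -0.1642], [-0.0933, -0.3097], [-0.1412, -0.3145], [-0.1465, -0.1631]] [-0.11979412 -0.23787885]
```

Emit:
move_arm(
  motion=[
    [[20, 0, 40], [0, 0, 0], 0],
    [[22, 1, 80], [0, 0, 0], 0],
    [[22, 1, 120], [0, 0, 0], 0],
    [[22, 1, 155], [0, 0, 0], 0],
    [[22, 1, 185], [0, 0, 0], 0],
    [[22, 1, 203], [0, 0, 0], 0],
    [[22, 1, 212], [0, 0, 0], 0],
    [[22, 1, 216], [0, 0, 0], 0],
    [[22, 1, 216], [0, 0, 0], 0],
    [[22, 1, 216], [0, 0, 0], 0],
  ],
)

```text
clock: 2.65
tool_pos: [0.4288, -0.131, 0.0299]
orientation: [-180.0, -0.0, -9.0]
force: [-0.6, 0.1, -0.0]
opening: 0.0879
gripper_force: 0.0
```

```bash
cat > st.py <<'E'
from plan import *
from plant import ctrl
o=ctrl.get_obs();print(o["clock"],"dock",dock(o["tool_pos"]).round(4),"z",o["tool_pos"][2].round(4),o["orientation"].round(2),"F dock",(o["force"][:2]@R).round(2),o["force"][2].round(2))
E
python3 st.py
```

```text
2.65 dock [[-0.1731 -0.2345]] z 0.0299 [-1.80e+02 -2.00e-02 -9.01e+00] F dock [-0.61 -0.01] -0.03
```

Emit:
move_arm(
  motion=[
    [[5, 0, 0], [0, 0, 0], 0],
    [[10, 0, 0], [0, 0, 0], 0],
    [[14, 0, 0], [0, 0, 0], 0],
    [[18, 0, 0], [0, 0, 0], 0],
    [[22, 0, 0], [0, 0, 0], 0],
    [[26, 0, 0], [0, 0, 0], 0],
    [[31, 0, 0], [0, 0, 0], 0],
    [[36, 0, 0], [0, 0, 0], 0],
    [[41, 0, 0], [0, 0, 0], 0],
    [[46, 0, 0], [0, 0, 0], 0],
  ],
)

```text
clock: 3.48
tool_pos: [0.4744, -0.1389, 0.0295]
orientation: [180.0, 0.0, -9.1]
force: [-3.0, 0.7, 0.6]
opening: 0.0875
gripper_force: 1.0
```

Emit:
move_arm(
  motion=[
    [[5, 0, 0], [0, 0, 0], 0],
    [[10, 0, 0], [0, 0, 0], 0],
    [[15, 0, 0], [0, 0, 0], 0],
    [[20, 0, 0], [0, 0, 0], 0],
    [[25, 0, 0], [0, 0, 0], 0],
    [[30, 0, 0], [0, 0, 0], 0],
    [[35, 0, 0], [0, 0, 0], 0],
    [[39, 0, 0], [0, 0, 0], 0],
    [[42, 0, 0], [0, 0, 0], 0],
    [[44, 0, 0], [0, 0, 0], 0],
  ],
)

```text
clock: 4.32
tool_pos: [0.5176, -0.1458, 0.0295]
orientation: [180.0, 0.0, -9.1]
force: [-2.2, 1.1, 0.4]
opening: 0.0877
gripper_force: 1.1
```

```bash
python3 st.py; python3 - <<'E'
from plan import *
from plant import ctrl
s=ctrl.snapshot("wrist");cv2.imwrite("pics/w2.png",s["color"]);np.savez("w2.npz",**s)
E
```

```text
4.3167 dock [[-0.0831 -0.2352]] z 0.0295 [ 1.80e+02  1.00e-02 -9.07e+00] F dock [-2.39  0.78] 0.39
```

View pics/w2.png

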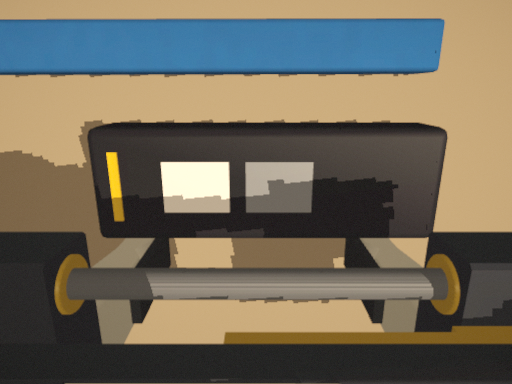

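The handset sits flush on both fingers and parallel to the ledge (its far edge at row ~128, the ledge edge at row ~72). About 23 mm remains.

Emit:
move_arm(
  motion=[
    [[3, 0, 0], [0, 0, 0], 0],
    [[6, 0, 0], [0, 0, 0], 0],
    [[9, 0, 0], [0, 0, 0], 0],
    [[12, 0, 0], [0, 0, 0], 0],
    [[15, 0, 0], [0, 0, 0], 0],
    [[17, 0, 0], [0, 0, 0], 0],
    [[18, 0, 0], [0, 0, 0], 0],
    [[19, 0, 0], [0, 0, 0], 0],
  ],
)

```text
clock: 5.03
tool_pos: [0.5359, -0.1488, 0.0296]
orientation: [180.0, 0.0, -9.1]
force: [-2.3, 0.2, 1.9]
opening: 0.0878
gripper_force: 1.3
```

Emit:
move_arm(
  motion=[
    [[0.5, 0, 0], [0, 0, 0], 0],
    [[1, 0, 0], [0, 0, 0], 0],
    [[1.5, 0, 0], [0, 0, 0], 0],
    [[2, 0, 0], [0, 0, 0], 0],
  ],
)

```text
clock: 5.37
tool_pos: [0.5381, -0.149, 0.0296]
orientation: [-180.0, -0.0, -9.1]
force: [-1.6, -0.1, -0.1]
opening: 0.0877
gripper_force: 0.6
```

Emit:
move_arm(
  motion=[
    [[0.5, 0, 0], [0, 0, 0], 0],
    [[1, 0, 0], [0, 0, 0], 0],
    [[1.5, 0, 0], [0, 0, 0], 0],
  ],
)

```text
clock: 5.62
tool_pos: [0.5386, -0.1492, 0.0295]
orientation: [180.0, 0.1, -9.1]
force: [-5.6, 1.7, 4.6]
opening: 0.0876
gripper_force: 3.1
```

Emit:
move_arm(
  motion=[
    [[0.5, 0, 0], [0, 0, 0], 0],
    [[1, 0, 0], [0, 0, 0], 0],
  ],
)

```text
clock: 5.78
tool_pos: [0.5387, -0.1493, 0.0294]
orientation: [180.0, 0.2, -9.1]
force: [-8.5, 3.9, 6.9]
opening: 0.0879
gripper_force: 4.5
```

```bash
python3 st.py; python3 - <<'E'
from plan import *
from plant import ctrl
s=ctrl.snapshot("wrist");cv2.imwrite("pics/w3.png",s["color"])
E
```

```text
5.7833 dock [[-0.0617 -0.2353]] z 0.0294 [179.98   0.18  -9.06] F dock [-9.02  2.53] 6.9
```

View pics/w3.png

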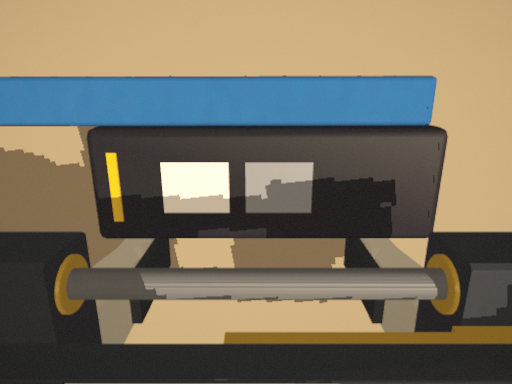

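The handset is flush along the ledge over its whole length at ~9 N. Next I back off, rise, close the fingers and move round to the tail.

Emit:
move_arm(
  motion=[
    [[-5, 0, 0], [0, 0, 0], 0],
    [[-15, 0, 0], [0, 0, 0], 0],
    [[-18, 0, -10], [0, 0, 0], 0],
    [[-18, 0, -40], [0, 0, 0], 0],
    [[-18, 30, -60], [0, 0, 0], 1],
    [[-5, 65, -60], [0, 0, 0], 1],
    [[15, 95, -60], [0, 0, 0], 1],
    [[34, 114, -60], [0, 0, 0], 1],
    [[34, 114, -60], [0, 0, 0], 1],
    [[34, 114, -60], [0, 0, 0], 1],
  ],
)

```text
clock: 6.67
tool_pos: [0.5564, -0.2686, 0.0901]
orientation: [180.0, -0.1, -9.2]
force: [-1.2, 0.8, -0.6]
opening: 0.0534
gripper_force: 0.0
```

```bash
python3 st.py; python3 - <<'E'
from plan import *
from plant import ctrl
s=ctrl.snapshot("wrist");cv2.imwrite("pics/w4.png",s["color"]);print(ctrl.get_obs()["opening"])
E
```

```text
6.6667 dock [[-0.0256 -0.3504]] z 0.0901 [ 1.7999e+02 -6.0000e-02 -9.1800e+00] F dock [-1.29  0.65] -0.58
0.04935285011638995
```

View pics/w4.png

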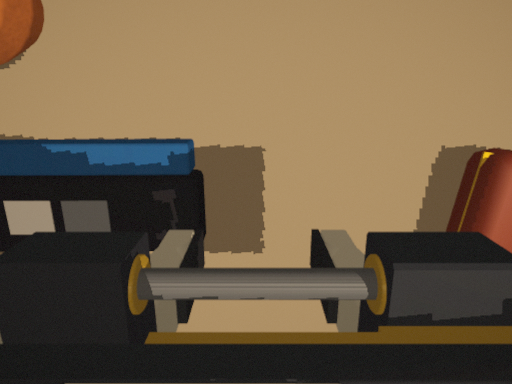

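The handset lies against the ledge, with its tail at column ~203. The fingers are still closing, so I'll wait and then go down.

Emit:
move_arm(
  motion=[
    [[0, 0, 0], [0, 0, 0], 1],
    [[0, 0, 0], [0, 0, 0], 1],
    [[0, 0, 0], [0, 0, 0], 1],
    [[0, 0, 0], [0, 0, 0], 1],
    [[0, 0, 0], [0, 0, 0], 1],
    [[0, 0, 0], [0, 0, 0], 1],
    [[0, 0, 0], [0, 0, 0], 1],
    [[0, 0, 0], [0, 0, 0], 1],
    [[0, 0, 0], [0, 0, 0], 1],
    [[0, 0, 0], [0, 0, 0], 1],
  ],
)

```text
clock: 7.55
tool_pos: [0.556, -0.2674, 0.0895]
orientation: [180.0, 0.0, -9.1]
force: [-0.2, 0.4, 0.3]
opening: 0.0007
gripper_force: 0.0
```

Emit:
move_arm(
  motion=[
    [[0, 0, 0], [0, 0, 0], 1],
    [[0, 0, 15], [0, 0, 0], 1],
    [[0, 0, 30], [0, 0, 0], 1],
    [[0, 0, 45], [0, 0, 0], 1],
    [[0, 0, 56], [0, 0, 0], 1],
    [[0, 0, 60], [0, 0, 0], 1],
    [[0, 0, 60], [0, 0, 0], 1],
    [[0, 0, 60], [0, 0, 0], 1],
  ],
)

```text
clock: 8.22
tool_pos: [0.5563, -0.2675, 0.0298]
orientation: [180.0, -0.0, -9.1]
force: [0.3, 0.9, -0.7]
opening: 0.0004
gripper_force: 0.0
```

```bash
python3 st.py
```

```text
8.2167 dock [[-0.0259 -0.3493]] z 0.0298 [179.99  -0.    -9.05] F dock [0.11 0.95] -0.69
```

Emit:
move_arm(
  motion=[
    [[0, -5, 0], [0, 0, 0], 1],
    [[0, -9, 0], [0, 0, 0], 1],
    [[0, -13, 0], [0, 0, 0], 1],
    [[0, -17, 0], [0, 0, 0], 1],
    [[0, -21, 0], [0, 0, 0], 1],
    [[0, -25, 0], [0, 0, 0], 1],
    [[0, -30, 0], [0, 0, 0], 1],
    [[0, -35, 0], [0, 0, 0], 1],
    [[0, -40, 0], [0, 0, 0], 1],
    [[0, -45, 0], [0, 0, 0], 1],
  ],
)

```text
clock: 9.05
tool_pos: [0.5633, -0.2225, 0.0297]
orientation: [180.0, -0.0, -9.1]
force: [0.3, -2.2, 1.7]
opening: 0.0004
gripper_force: 1.3
```

Emit:
move_arm(
  motion=[
    [[0, -5, 0], [0, 0, 0], 1],
    [[0, -10, 0], [0, 0, 0], 1],
    [[0, -15, 0], [0, 0, 0], 1],
    [[0, -20, 0], [0, 0, 0], 1],
    [[0, -25, 0], [0, 0, 0], 1],
    [[0, -30, 0], [0, 0, 0], 1],
    [[0, -35, 0], [0, 0, 0], 1],
    [[0, -40, 0], [0, 0, 0], 1],
    [[0, -45, 0], [0, 0, 0], 1],
    [[0, -50, 0], [0, 0, 0], 1],
  ],
)

```text
clock: 9.88
tool_pos: [0.5711, -0.1731, 0.0296]
orientation: [180.0, 0.0, -9.1]
force: [0.0, -2.7, 2.5]
opening: 0.0004
gripper_force: 1.3
```

```bash
python3 st.py; python3 - <<'E'
from plan import *
from plant import ctrl
s=ctrl.snapshot("scene");cv2.imwrite("pics/s5.png",cv2.resize(s["color"][140:290,150:400],None,fx=3,fy=3))
E
```

```text
9.8833 dock [[-0.026  -0.2538]] z 0.0296 [180.     0.    -9.06] F dock [ 0.46 -2.61] 2.45
```

View pics/s5.png

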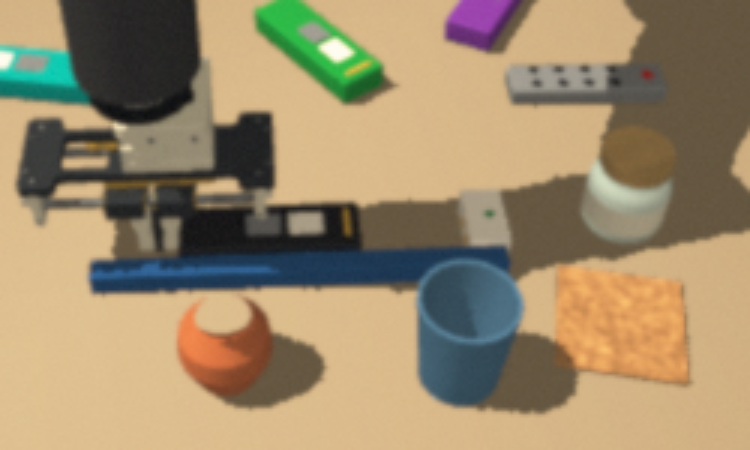

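The handset slides along the ledge, still parallel. Its head is at crop (358,228) and the charger's face at about (465,220). I'll carry on.

Emit:
move_arm(
  motion=[
    [[0, -5, 0], [0, 0, 0], 1],
    [[0, -10, 0], [0, 0, 0], 1],
    [[0, -15, 0], [0, 0, 0], 1],
    [[0, -20, 0], [0, 0, 0], 1],
    [[0, -25, 0], [0, 0, 0], 1],
    [[0, -30, 0], [0, 0, 0], 1],
    [[0, -35, 0], [0, 0, 0], 1],
    [[0, -40, 0], [0, 0, 0], 1],
    [[0, -45, 0], [0, 0, 0], 1],
    [[0, -49, 0], [0, 0, 0], 1],
  ],
)

```text
clock: 10.77
tool_pos: [0.5788, -0.1245, 0.0294]
orientation: [-180.0, 0.0, -9.1]
force: [-1.3, -0.7, -0.4]
opening: -0.0
gripper_force: 0.5
```

Emit:
move_arm(
  motion=[
    [[0, -4, 0], [0, 0, 0], 1],
    [[0, -8, 0], [0, 0, 0], 1],
    [[0, -12, 0], [0, 0, 0], 1],
    [[0, -16, 0], [0, 0, 0], 1],
    [[0, -19, 0], [0, 0, 0], 1],
    [[0, -22, 0], [0, 0, 0], 1],
    [[0, -24, 0], [0, 0, 0], 1],
    [[0, -25, 0], [0, 0, 0], 1],
    [[0, -26, 0], [0, 0, 0], 1],
  ],
)

```text
clock: 11.52
tool_pos: [0.5829, -0.0994, 0.0296]
orientation: [180.0, 0.0, -9.1]
force: [0.2, -1.0, -0.1]
opening: 0.0007
gripper_force: 0.5
```

```bash
python3 st.py
```

```text
11.5167 dock [[-0.0259 -0.1791]] z 0.0296 [180.     0.    -9.06] F dock [ 0.31 -0.96] -0.08
```

Eight mm remain by estimate, so I go on in small steps.

Emit:
move_arm(
  motion=[
    [[0, -1, 0], [0, 0, 0], 1],
    [[0, -2, 0], [0, 0, 0], 1],
    [[0, -3, 0], [0, 0, 0], 1],
    [[0, -4, 0], [0, 0, 0], 1],
    [[0, -5, 0], [0, 0, 0], 1],
  ],
)

```text
clock: 11.93
tool_pos: [0.5836, -0.0945, 0.0296]
orientation: [180.0, 0.0, -9.1]
force: [0.4, -0.9, -0.6]
opening: 0.0009
gripper_force: 0.5
```

Emit:
move_arm(
  motion=[
    [[0, -0.5, 0], [0, 0, 0], 1],
    [[0, -1, 0], [0, 0, 0], 1],
    [[0, -1.5, 0], [0, 0, 0], 1],
  ],
)

```text
clock: 12.18
tool_pos: [0.5839, -0.093, 0.0295]
orientation: [180.0, 0.0, -9.1]
force: [-0.4, -0.7, -1.3]
opening: 0.0005
gripper_force: 0.5
```

```bash
python3 st.py
```

```text
12.1833 dock [[-0.0259 -0.1727]] z 0.0295 [180.     0.    -9.06] F dock [-0.23 -0.78] -1.32
```

Emit:
move_arm(
  motion=[
    [[0, -0.5, 0], [0, 0, 0], 1],
    [[0, -1, 0], [0, 0, 0], 1],
    [[0, -1.5, 0], [0, 0, 0], 1],
    [[0, -2, 0], [0, 0, 0], 1],
  ],
)

```text
clock: 12.52
tool_pos: [0.5842, -0.0911, 0.0296]
orientation: [180.0, -0.0, -9.1]
force: [0.2, -1.1, -0.1]
opening: 0.0005
gripper_force: 0.5
```

Emit:
move_arm(
  motion=[
    [[0, -0.5, 0], [0, 0, 0], 1],
    [[0, -1, 0], [0, 0, 0], 1],
  ],
)

```text
clock: 12.68
tool_pos: [0.5844, -0.0901, 0.0296]
orientation: [-180.0, -0.0, -9.1]
force: [-1.0, -0.7, -0.6]
opening: 0.0006
gripper_force: 0.5
```

Emit:
move_arm(
  motion=[
    [[0, -0.5, 0], [0, 0, 0], 1],
    [[0, -1, 0], [0, 0, 0], 1],
  ],
)

```text
clock: 12.85
tool_pos: [0.5845, -0.0891, 0.0296]
orientation: [180.0, 0.0, -9.1]
force: [-0.6, -0.7, -0.8]
opening: 0.0002
gripper_force: 0.5
```

```bash
python3 st.py
```

```text
12.85 dock [[-0.0259 -0.1687]] z 0.0296 [180.     0.    -9.07] F dock [-0.44 -0.81] -0.76
```

Emit:
move_arm(
  motion=[
    [[0, -0.5, 0], [0, 0, 0], 1],
    [[0, -1, 0], [0, 0, 0], 1],
  ],
)

```text
clock: 13.02
tool_pos: [0.5847, -0.0881, 0.0296]
orientation: [180.0, -0.0, -9.1]
force: [-0.5, -0.9, 0.2]
opening: 0.0004
gripper_force: 0.5
```

Emit:
move_arm(
  motion=[
    [[0, -0.5, 0], [0, 0, 0], 1],
    [[0, -1, 0], [0, 0, 0], 1],
  ],
)

```text
clock: 13.18
tool_pos: [0.5848, -0.0871, 0.0296]
orientation: [180.0, 0.0, -9.1]
force: [-0.8, -1.6, -0.3]
opening: 0.0004
gripper_force: 0.5
```

```bash
python3 st.py; python3 - <<'E'
from plan import *
from plant import ctrl
s=ctrl.snapshot("wrist");a=s["color"];s=ctrl.snapshot("scene")["color"]
b=cv2.resize(s[190:250,200:340],(700,300),interpolation=cv2.INTER_CUBIC)
cv2.imwrite("pics/c6.png",np.vstack([cv2.resize(a[60:280,0:512],(700,300)),b]))
E
```

```text
13.1833 dock [[-0.0259 -0.1667]] z 0.0296 [180.     0.    -9.06] F dock [-0.59 -1.67] -0.34
```

View pics/c6.png

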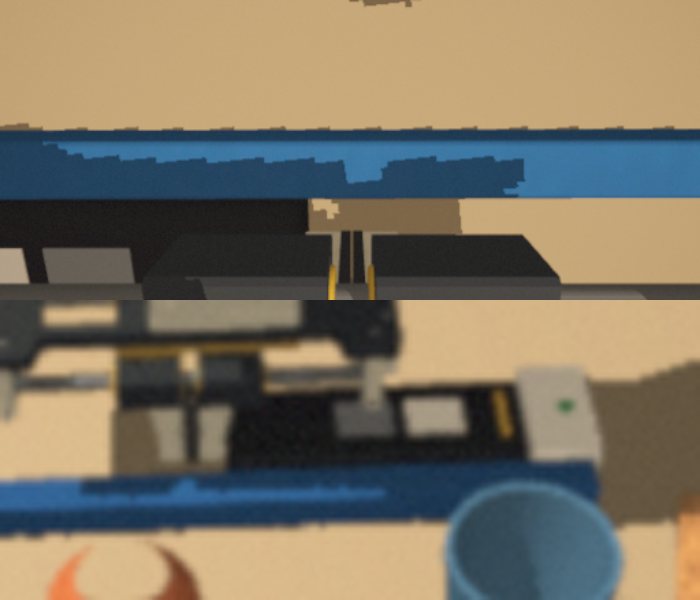

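In the scene crop the handset's head (~522,430) practically meets the charger's face (~520,400), and the handset is tight to the ledge. I'll push on until the force rises.

Emit:
move_arm(
  motion=[
    [[0, -0.5, 0], [0, 0, 0], 1],
    [[0, -1, 0], [0, 0, 0], 1],
  ],
)

```text
clock: 13.45
tool_pos: [0.585, -0.0861, 0.0296]
orientation: [180.0, 0.0, -9.1]
force: [-0.3, -0.8, 0.0]
opening: 0.0009
gripper_force: 0.6
```

Emit:
move_arm(
  motion=[
    [[0, -0.5, 0], [0, 0, 0], 1],
    [[0, -1, 0], [0, 0, 0], 1],
  ],
)

```text
clock: 13.62
tool_pos: [0.5851, -0.0853, 0.0295]
orientation: [180.0, 0.0, -9.1]
force: [-0.2, -4.9, -1.4]
opening: 0.0002
gripper_force: 2.7
```

Emit:
move_arm(
  motion=[
    [[0, -0.5, 0], [0, 0, 0], 1],
    [[0, -0.8, 0], [0, 0, 0], 1],
    [[0, -0.8, 0], [0, 0, 0], 1],
  ],
)

```text
clock: 13.87
tool_pos: [0.5849, -0.0852, 0.0296]
orientation: [179.9, 0.0, -9.1]
force: [-0.7, -6.5, -0.0]
opening: 0.0002
gripper_force: 3.3
```

```bash
python3 st.py
```

```text
13.8667 dock [[-0.0261 -0.1649]] z 0.0296 [ 1.7994e+02  4.0000e-02 -9.0700e+00] F dock [ 0.36 -6.52] -0.04
```

Seated against the stop at 6.5 N with no motion. I'll back off, rise and look.

Emit:
move_arm(
  motion=[
    [[0, 5, 0], [0, 0, 0], 1],
    [[0, 20, 0], [0, 0, 0], 1],
    [[0, 25, -20], [0, 0, 0], 1],
    [[0, 25, -60], [0, 0, 0], 1],
    [[-10, 15, -100], [0, 0, 0], 1],
    [[-40, -20, -130], [0, 0, 0], 1],
    [[-75, -50, -150], [0, 0, 0], 1],
    [[-100, -80, -160], [0, 0, 0], 1],
    [[-100, -80, -160], [0, 0, 0], 1],
    [[-100, -80, -160], [0, 0, 0], 1],
  ],
)

```text
clock: 14.7
tool_pos: [0.4984, 0.0131, 0.1921]
orientation: [-179.8, -0.2, -8.9]
force: [-0.5, -0.4, -0.1]
opening: 0.0005
gripper_force: 0.0
```

```bash
python3 st.py; python3 - <<'E'
from plan import *
from plant import ctrl
s=ctrl.snapshot("wrist");np.savez("w7.npz",**s)
cv2.imwrite("pics/w7.png",cv2.resize(s["color"][0:240],(800,375),interpolation=cv2.INTER_CUBIC))
E
```

```text
14.7 dock [[-0.127  -0.0813]] z 0.1921 [-179.82   -0.23   -8.9 ] F dock [-0.42 -0.5 ] -0.11
```

View pics/w7.png

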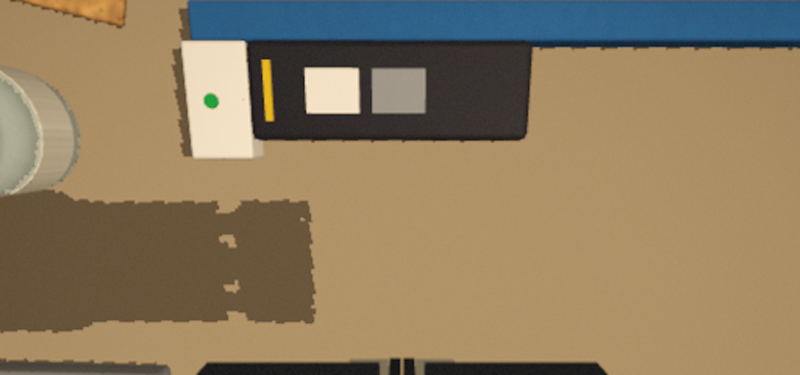

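The picture shows the handset flush along the ledge (row ~41 at both ends) and its brass end against the white charger (column ~250). The arm is clear.

```bash
python3 -c "
from plant import ctrl
print(ctrl.close_job())"
```

```text
the job is handed in; nothing more can be done
None
```

The handset is lying flat along the blue ledge with its brass end against the charger block; it was only pushed, the arm is clear, and the job is handed in at about 15 s on the robot clock (no verdict was returned).

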